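Charge the bench polisher and hold its jog plunger

TASK

Pick up the wooden tote by its bar and tip all four steel nuts out of it into the funnel of the blue bench polisher, then stand the emptied tote upright on the bench again and let go of it. Finally press the green-capped jog plunger about halfway down and finish while still holding it there: it must never be pushed to the bottom, where the safety trips. Do not press the red stop button, and leave the glue bottle, wrench and tape measure where they are.

Things in the scene. Friction and masses are not known exactly. Their poses are not given: they have to be found in the camera images.
- hopper: blue box-shaped bench polisher fixed to the bench, 212 x 212 mm and 145 mm high, whose whole top is an open square funnel: 200 mm square mouth at the rim (145 mm above the bench), four walls sloping at about 58 degrees to a 100 mm square floor 60 mm above the bench. Origin: centre of its underside on the bench; z up, x and y along its sides (yaw up to 0.2 rad either way)
- tote: open pine tote, 110 mm (its x) by 138 mm (its y), 0.25 to 0.38 kg. Floor 6 mm thick, 45 mm high back wall at +x, end panels 10 mm thick at y = +-64 mm, 45 mm high with a 50 mm wide upright to 108 mm in the middle; no wall at the mouth (-x). Origin: centre of its underside, z up; starts level on the bench, yaw -2.02 to -1.12 rad, so the mouth faces roughly left (+y), to the polisher's side
- tote_lip (a point): middle of the mouth's lip: x = -54 mm, 16 mm above the tote's underside. The last 40 mm of the tote's floor rise to it as a 15 degree ramp, 118 mm wide; the nuts slide out over it when the tote is tipped mouth downward by about 60 to 75 degrees. Axes as tote
- tote_bar (a point): middle of the tote's dark wooden carrying bar, 90 mm above the tote's underside; fixed rigidly, it runs along the tote's y (118 mm free between the uprights), 20 mm wide (tote x) and 26 mm high with flat sides, to be gripped across its width from above; nothing stands beside it. The tote's centre of mass lies below it. Axes as tote
- nut0: steel hex nut, 30 mm across flats, 16 mm thick, 60 g, lying on the tote's floor or on another nut at the start. Origin: centre of its lower face; z along its bore
- nut1: steel hex nut, 30 mm across flats, 16 mm thick, 60 g, lying on the tote's floor or on another nut at the start. Origin: centre of its lower face; z along its bore
- nut2: steel hex nut, 30 mm across flats, 16 mm thick, 60 g, lying on the tote's floor or on another nut at the start. Origin: centre of its lower face; z along its bore
- nut3: steel hex nut, 30 mm across flats, 16 mm thick, 60 g, lying on the tote's floor or on another nut at the start. Origin: centre of its lower face; z along its bore
- jog_top (a point): centre of the top face of the green jog cap, a 54 mm disc 12 mm thick on a steel stem, above a grey box 100 x 100 x 60 mm fixed to the bench (yaw up to 0.2 rad); the top face is 100 mm above the bench when released and moves down as it is pressed. The green and the red control change places from run to run
- jog_mark (a point): middle of the yellow band, 88 mm above the bench, on a thin white post (11 mm across, top at 92.5 mm) that stands on the grey box 48 mm from the cap's axis. The band spans 83.5 to 92.5 mm: pressed halfway, the cap's top face is level with the band
- jog (a joint): how far the green jog plunger is pressed, in m: 0 released, 0.024 at the bottom stop where the safety trips; it presses straight down. It springs back when let go: the push needed is 4 N at first, rising by 0.45 N per mm (about 9.4 N at halfway, 0.012)
- stop_top (a point): centre of the top of the red stop button (40 mm across, 72 mm above the bench, 6 mm travel) on a yellow box 90 x 90 x 50 mm fixed to the bench; not to be pressed
- stop (a joint): how far the red stop button is pressed, in m: 0 released, 0.006 fully pressed
- glue: standing blue glue bottle, 56 mm across and 160 mm high; origin at the centre of its underside; bystander
- wrench: steel wrench lying flat on the bench, about 180 mm long; bystander
- tape: yellow tape measure, 65 x 38 x 62 mm high; origin at the centre of its underside; bystander
Things that resemble listed ones, but are neither listed nor needed, are in the scene too. What is shaped like the nut0 but pink is not meant. What is shaped like the nut2 but yellow is not meant.

How it is judged:
By the outcome, as a careful person would: the job done as asked, in the order asked, and still so for the second after the job is handed in, while the arm keeps its last pose, push and grip.
It also fails if it takes over 64 s, if anything falls off the work surface, if the arm or the gripper's body presses on something with over 40 N, if the wrist force passes 120 N, or if a joint passes its speed limit or range.

ROBOT

A 7-joint arm with a two-finger parallel gripper is mounted at the origin on the work surface. World frame = base frame: x ahead of the robot, y to its left, z up, the work surface at z = 0. Lengths are in m, angles in rad, forces in N, time in s.
With the tool pointing down it reaches from about 0.4 to 0.75 m from the base axis. Payload 19.5 kg.
Tool frame: the origin (TCP) lies at the centre of the arm's flange, where the gripper is bolted on; the fingertips stand 173 mm ahead of it and the grasp point (between the pads) lies 155 mm ahead of it; y points along the fingers, z is the direction in which the jaws open and shut, and the axes are right-handed (so a half turn about y gives the same grasp; the last joint's range is limited). The gripper opens to 85 mm and grips with 20 to 120 N. Pads are 22 mm wide; open, the fingers measure 114 mm over their backs; the gripper's body (76 mm by 85 mm) begins 54 mm behind the grasp point. The pads swing forward as they close: fully open they stand 13 mm farther back than shut.
Start: joints at [-1.152, 0.707, -0.028, 1.485, 0.022, 0.951, -0.075], TCP at [0.256, 0.515, 0.405] pointing down, gripper open.
Joint ranges: [-2.71, 2.71], [-0.32, 2.16], [-1.57, 1.52], [0, 2.45], [-1.46, 4.6], [0, 2.02], [-2.83, 2.83]. Speed limits (rad/s): [1.89, 1.89, 2.57, 2.57, 3.01, 3.01, 3.01].

INTERFACE

Orientations are given as a 3x3 rotation matrix whose columns are the frame's x, y, z axes.
In Python, from cell import ctrl, vision, recognise, pinpoint gives the robot as it stands.
- The arm moves only by the shell command python3 -m jog 'ROWS'. ROWS is text: rows parted by semicolons, each of 7 numbers parted by spaces: the turn, a rotation vector about the tool's x, y, z in degrees, then the shift along the tool's x, y, z in m, then the finger opening in m, from 0 to 0.0854. In form: rx ry rz tx ty tz fingers; .... A call has 1 to 5 rows; each row shifts and turns the commanded pose from where the row before left it, along the tool's axes as they then stand; what a row does not reach is not made up. A row lasts 1/8 s, in which the tool goes at most 62.5 mm and 10.7 degrees, less where a joint would pass 70% of its speed; a pose out of reach is approached as far as the arm can. A call with a gripper value outside its range is refused whole. The fingers move at their own pace and stop on an object; the grip force is fixed at half the most. Time passes only in rows, so rows that do not move let the fingers close. It gives the time, the measured TCP pose, the force and the opening at its end, in the units of the state.
- ctrl.read_state(): the state, without advancing time (a new reading comes with each control period).
- vision.grab_frame(name): name is "scene" or "top"; returns the picture (384x512x3 uint8, blue, green, red); there is no depth.
- vision.calibration(name): a dict with "mtx" (3x3 intrinsics, pixels), "pose" (4x4, takes a point from camera to world coordinates). Camera axes: x right, y down, z forward; pixel columns grow to the right and rows downward; lengths in m; the calibration is good to about 2 mm. A picture is of the moment at which its call begins. calibration takes no time and is no camera call.
- ctrl.close_job(): hands the job in, once; it reports no verdict.
Trained networks look in the newest picture that a camera, given by its name, has taken for a name from the list of things; names that differ only in an ending like _2 or _b are one class to them, and where a whole thing is asked for, a point or a joint stands for the part that bears it (a point fixed in the world has none). Each returns a list of dicts, best first, with "p" (0 to 1); they miss things now and then, are a little off and sometimes report something else, mostly with a low value. They report only what shows in the picture. A call takes as long as a camera call. They do not tell look-alikes from the thing itself.
- recognise(label, camera): "at" ([x, y, z] in m, in world coordinates, good to about 4 mm: the middle of the surface that is visible of it).
- pinpoint(label, camera): "at" ([x, y, z] in m, in world coordinates, good to about 4 mm: a listed point, or the origin of a listed thing).
The state is a dict: "clock": time; "joint_positions": joint angles; "dq": joint speeds; "tau": joint torques, N m; "tool_pos": TCP position; "eef_rot": TCP orientation; "wrist_force": force on the tool from outside, world axes, zero at the start; "ft_torque": the same for the moment, N m; "gripper_width": finger opening in m.
Only numpy, scipy, OpenCV 4.12 (cv2) and the standard library are available. Lean on these libraries where they do the work, as an engineer would, in place of code of your own. Each camera call takes 0.05 s, during which the arm holds its last target.

## Working session

There is one attempt and no reset: what is moved stays moved. The work goes in short steps, Python scripts to look and compute and a shell command to move; the robot and the scene stay as the last step left them, time stands still between calls to the robot, and variables do not carry over. Pictures are saved under pics/ and viewed, and the job is handed in when it is done.

```bash
ls; mkdir -p pics
python3 - <<'E'
from cell import ctrl, vision, recognise, pinpoint
import cv2, numpy as np
s=ctrl.read_state()
for k in s: print(k,np.round(s[k],3).tolist())
for n in ("scene","top"):
    cv2.imwrite(f"pics/{n}0.png",vision.grab_frame(n))
    c=vision.calibration(n); print(n,np.round(c["mtx"],1).tolist(),np.round(c["pose"],3).tolist())
for l in ["hopper","tote","tote_lip","tote_bar","nut0","jog_top","jog_mark","stop_top","glue","wrench","tape"]:
    for n in ("scene","top"):
        print(l,n,[(np.round(d["at"],3).tolist(),round(d["p"],2)) for d in pinpoint(l,n)][:5])
E
```

```text
pics
clock 0.0
joint_positions [-1.152, 0.707, -0.028, 1.485, 0.022, 0.951, -0.075]
dq [-0.0, 0.0, 0.0, 0.001, -0.001, -0.0, -0.0]
tau [-0.002, -88.323, 1.234, -23.617, 0.017, 0.007, -0.0]
tool_pos [0.256, 0.515, 0.404]
eef_rot [[0.896, -0.0, 0.445], [-0.445, -0.001, 0.896], [0.0, -1.0, -0.001]]
wrist_force [0.089, 0.862, -0.546]
ft_torque [0.032, 0.044, -0.013]
gripper_width 0.085
scene [[430.3, 0.0, 262.1], [0.0, 430.3, 198.7], [0.0, 0.0, 1.0]] [[0.558, 0.607, -0.566, 1.104], [0.83, -0.409, 0.379, -0.463], [-0.002, -0.682, -0.732, 0.83], [0.0, 0.0, 0.0, 1.0]]
top [[492.9, 0.0, 255.6], [0.0, 492.9, 196.2], [0.0, 0.0, 1.0]] [[-0.015, -0.995, 0.098, 0.425], [-1.0, 0.013, -0.016, -0.048], [0.015, -0.098, -0.995, 1.197], [0.0, 0.0, 0.0, 1.0]]
hopper scene [([0.546, 0.268, 0.002], 0.91), ([0.427, -0.338, 0.004], 0.65)]
hopper top [([0.544, 0.264, 0.002], 0.6)]
tote scene [([0.427, -0.337, 0.005], 0.58)]
tote top [([0.427, -0.338, -0.002], 0.59), ([0.423, -0.335, 0.0], 0.53)]
tote_lip scene []
tote_lip top [([0.474, -0.354, 0.017], 0.89)]
tote_bar scene [([0.428, -0.337, 0.086], 0.66)]
to
[... 316 characters left out ...]
, ([0.418, -0.345, 0.022], 0.51), ([0.437, -0.205, -0.001], 0.48)]
jog_top scene [([0.692, -0.144, 0.099], 0.85)]
jog_top top [([0.686, -0.146, 0.102], 0.94)]
jog_mark scene [([0.714, -0.102, 0.093], 0.69)]
jog_mark top [([0.711, -0.102, 0.086], 0.56)]
stop_top scene [([0.686, 0.006, 0.07], 0.65)]
stop_top top [([0.679, 0.004, 0.068], 0.74), ([0.546, 0.264, -0.002], 0.53)]
glue scene [([0.693, -0.301, 0.003], 0.92)]
glue top [([0.697, -0.298, 0.002], 0.89)]
wrench scene [([0.432, -0.052, -0.001], 0.67)]
wrench top [([0.434, -0.052, -0.004], 0.57)]
tape scene [([0.748, 0.21, -0.001], 0.86), ([0.426, -0.335, 0.09], 0.29)]
tape top [([0.748, 0.211, -0.002], 0.82), ([0.687, -0.145, 0.101], 0.2)]
```

Run:
```python
import cv2
for n in ("scene","top"):
    cv2.imwrite(f"pics/{n}0b.png",cv2.resize(cv2.imread(f"pics/{n}0.png"),(800,600),interpolation=cv2.INTER_CUBIC))
```

```text
(no output)
```

View pics/scene0b.png

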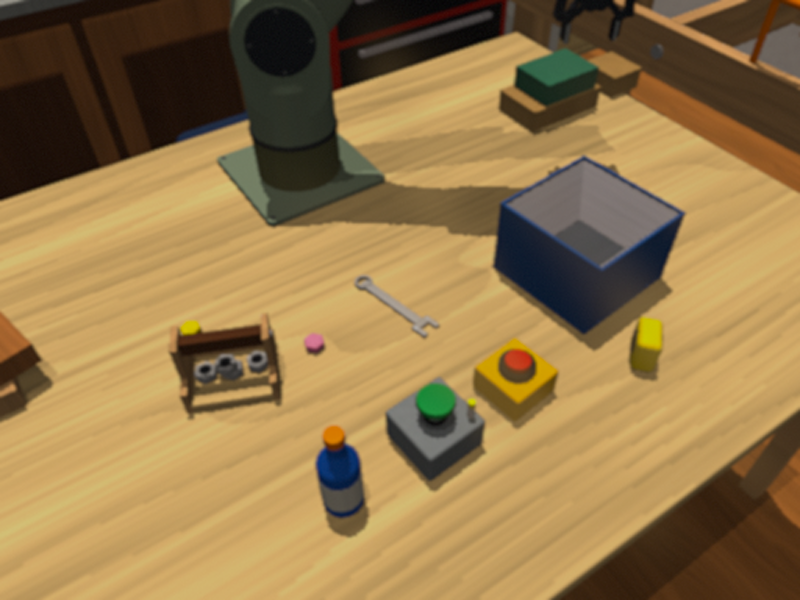

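View pics/top0b.png

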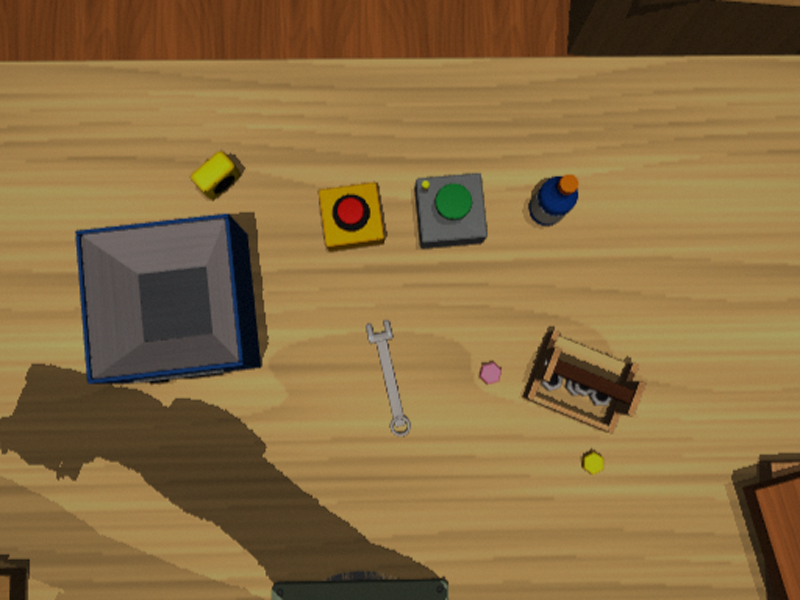

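Run:
```python
import cv2,numpy as np
a=cv2.imread("pics/scene0.png"); b=cv2.imread("pics/top0.png")
A=cv2.resize(a[190:280,90:215],(500,360),interpolation=cv2.INTER_CUBIC)
B=cv2.resize(b[195:305,325:430],(525,550),interpolation=cv2.INTER_CUBIC)
cv2.imwrite("pics/z1.png",A);cv2.imwrite("pics/z2.png",B)
```

```text
(no output)
```

View pics/z1.png

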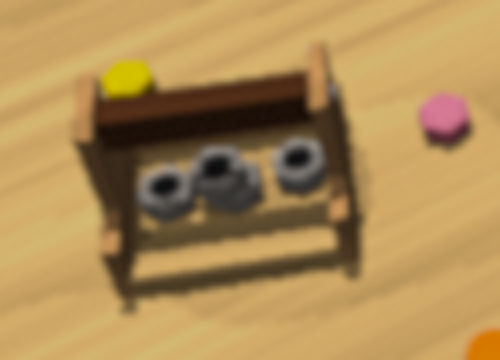

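View pics/z2.png

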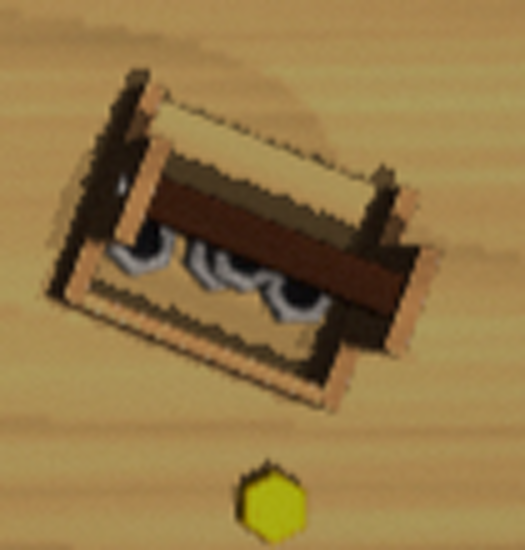

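```bash
cat > h.py <<'E'
import numpy as np, cv2
from cell import ctrl, vision, recognise, pinpoint
def ray(n,uv,z):
    c=vision.calibration(n);K=c["mtx"];T=np.array(c["pose"])
    d=T[:3,:3]@np.linalg.solve(K,[uv[0],uv[1],1]);o=T[:3,3]
    return o+d*(z-o[2])/d[2]
def proj(n,P):
    c=vision.calibration(n);K=np.array(c["mtx"]);T=np.array(c["pose"])
    q=(np.atleast_2d(P)-T[:3,3])@T[:3,:3];q=q@K.T
    return q[:,:2]/q[:,2:]
def Rz(a): return np.array([[np.cos(a),-np.sin(a),0],[np.sin(a),np.cos(a),0],[0,0,1]])
E
python3 - <<'E'
from h import *
f=lambda u,v:(325+u/5-.4,195+v/5-.4)
a=ray("top",f(160,187),.103);b=ray("top",f(393,288),.103)
d=a-b;print(a,b,np.linalg.norm(d),(a+b)/2,np.arctan2(d[1],d[0])-np.pi/2)
# wire: tote yaw (x axis points to back wall)
def wire(img,n,x,y,yaw,s,off):
    R=Rz(yaw);t=np.array([x,y,0])
    segs=[]
    for e in(-.069,.069):
        p=[(-.055,0),(.055,0),(.055,.045),(.025,.045),(.025,.108),(-.025,.108),(-.025,.045),(-.055,.045),(-.055,0)]
        segs.append([(u,e,w) for u,w in p])
    segs.append([(-.054,-.059,.016),(-.054,.059,.016)])
    segs.append([(.055,-.059,.045),(.055,.059,.045)])
    for w in(.077,.103):segs.append([(-.01,-.059,w),(-.01,.059,w),(.01,.059,w),(.01,-.059,w),(-.01,-.059,w)])
    for sg in segs:
        q=(proj(n,np.array(sg)@R.T+t)-off)*s+s/2
        cv2.polylines(img,[np.round(q).astype(int)],False,(255,0,255),1,cv2.LINE_AA)
A=cv2.imread("pics/z1.png");B=cv2.imread("pics/z2.png")
d2=a-b;yaw=np.arctan2(d2[1],d2[0])-np.pi/2+np.pi
c=(a+b)/2;print(c,yaw)
x,y=.426,-.337
wire(A,"scene",x,y,yaw,4,np.array([90,190]));wire(B,"top",x,y,yaw,5,np.array([325,195]))
C=np.zeros((550,1025,3),np.uint8);C[:360,:500]=A;C[:,500:]=B
cv2.imwrite("pics/w1.png",cv2.resize(C,(800,429)))
E
```

```text
[ 0.45020598 -0.28881412  0.103     ] [ 0.40410475 -0.39079451  0.103     ] 0.11191659287164439 [ 0.42715536 -0.33980431  0.103     ] -0.42456550523782854
[ 0.42715536 -0.33980431  0.103     ] 2.7170271483519643
```

View pics/w1.png

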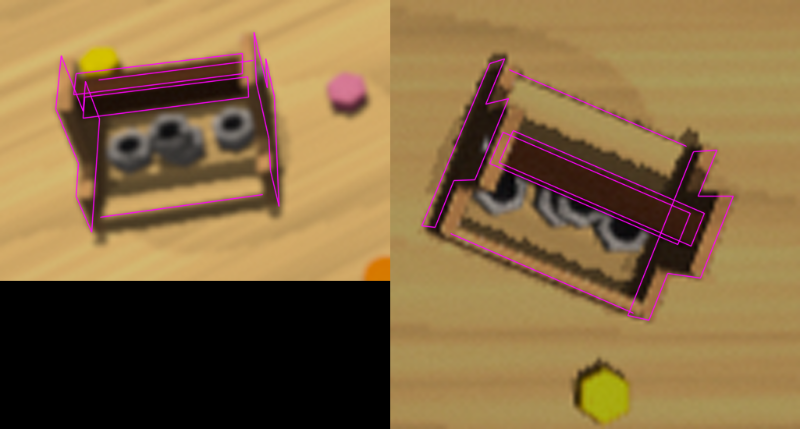

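Run:
```python
from h import *
from scipy.optimize import least_squares
P=np.array([(.055,.069,.045),(.055,-.069,.045),(-.055,-.069,.045),(-.055,.069,.045),(-.025,.069,.108),(.025,.069,.108)])
U=np.array([(330,408),(65,303),(150,85),(415,192),(440,252),(400,355)])/5+[325,195]-.5
P2=np.array([(-.055,.069,.0),(-.055,-.069,0),(-.025,.069,.108),(-.025,-.069,.108),(.025,-.069,.108)])
U2=np.array([(128,308),(353,275),(80,140),(327,108),(316,45)])/4+[90,190]-.5
f=lambda p:np.r_[(proj("top",P@Rz(p[2]).T+[p[0],p[1],0])-U).ravel(),(proj("scene",P2@Rz(p[2]).T+[p[0],p[1],0])-U2).ravel()]
for sub in (slice(None),slice(0,12),slice(12,None)):
    r=least_squares(lambda p:f(p)[sub],[.426,-.337,2.72],loss="soft_l1");print(r.x,np.round(f(r.x),1))
```

```text
[ 0.42582674 -0.33808242  2.72648452] [ 0.9  0.3 -1.1 -2.  -0.6 -1.9  1.  -0.3  0.3 -0.4  0.1 -0.  -3.1 -2.3
  0.9 -2.7 -2.6  0.  -0.3 -0.5  1.8 -1.1]
[ 0.42376657 -0.33739317  2.74475879] [ 1.3  0.8 -1.1 -0.5 -1.4 -0.6  0.5 -0.1  0.1 -0.1  0.3  0.5 -2.7 -2.7
  1.2 -4.  -2.5 -0.3 -0.2 -1.7  1.4 -2.1]
[ 0.42969955 -0.33912115  2.73749214] [ 1.7 -1.6 -0.6 -3.3 -0.5 -3.3  1.2 -2.3  0.7 -2.6  0.8 -2.1 -2.6 -0.7
  1.5 -1.7 -2.3  1.6  0.2  0.5  1.9 -0.1]
```

```bash
cat > log.py <<'E'
from cell import ctrl
import numpy as np, json
s=ctrl.read_state()
open("log.jsonl","a").write(json.dumps({k:np.array(s[k]).tolist() for k in s})+"\n")
R=np.array(s["eef_rot"]);p=np.array(s["tool_pos"])
print("t",round(float(s["clock"]),2),"q",np.round(s["joint_positions"],3).tolist(),"p",np.round(p,4).tolist(),"y",np.round(R[:,1],3).tolist(),"z",np.round(R[:,2],3).tolist(),"F",np.round(s["wrist_force"],1).tolist(),"w",round(float(s["gripper_width"]),4),"grasp",np.round(p+.155*R[:,1],4).tolist())
E
python3 log.py
python3 -m jog '0 6 0 0.06 0 -0.003 0.0854; 0 6 0 0.06 0 -0.003 0.0854; 0 6 0 0.06 0 -0.003 0.0854; 0 6 0 0.06 0 -0.003 0.0854; 0 6 0 0.06 0 -0.003 0.0854'; python3 log.py
```

```text
t 1.2 q [-1.152, 0.707, -0.028, 1.485, 0.022, 0.951, -0.076] p [0.2557, 0.515, 0.4047] y [-0.0, -0.0, -1.0] z [0.445, 0.896, -0.0] F [0.6, -0.4, -0.1] w 0.0854 grasp [0.2557, 0.515, 0.2497]
clock: 1.82
tool_pos: [0.4802, 0.3175, 0.4046]
eef_rot: [[0.551, 0.0, 0.835], [-0.835, 0.0, 0.551], [0.0, -1.0, 0.0]]
wrist_force: [-0.4, 0.4, 0.6]
gripper_width: 0.0854
t 1.82 q [-0.681, 0.71, 0.082, 1.484, -0.066, 0.95, 0.002] p [0.4802, 0.3175, 0.4046] y [0.0, 0.0, -1.0] z [0.835, 0.551, 0.0] F [-0.4, 0.4, 0.6] w 0.0854 grasp [0.4802, 0.3175, 0.2496]
```

```bash
python3 -m jog '0 6 0 0.06 0 -0.003 0.0854; 0 6 0 0.06 0 -0.003 0.0854; 0 6 0 0.06 0 -0.003 0.0854; 0 6 0 0.06 0 -0.003 0.0854; 0 6 0 0.06 0 -0.003 0.0854' >/dev/null; python3 log.py;  python3 -m jog '0 6 0 0.06 0 -0.003 0.0854; 0 6 0 0.06 0 -0.003 0.0854; 0 6 0 0.06 0 -0.003 0.0854; 0 6 0 0.06 0 -0.003 0.0854; 0 6 0 0.06 0 -0.003 0.0854' >/dev/null; python3 log.py
```

```text
t 2.45 q [-0.212, 0.717, 0.189, 1.486, -0.152, 0.953, 0.079] p [0.5747, 0.0358, 0.4046] y [0.0, -0.0, -1.0] z [0.998, 0.059, 0.0] F [0.8, 0.2, 0.2] w 0.0855 grasp [0.5747, 0.0358, 0.2496]
t 3.08 q [0.26, 0.727, 0.293, 1.489, -0.236, 0.961, 0.154] p [0.5157, -0.2554, 0.4047] y [0.0, -0.0, -1.0] z [0.894, -0.448, 0.0] F [0.5, -0.5, 0.1] w 0.0853 grasp [0.5157, -0.2554, 0.2497]
```

```bash
python3 -m jog '0 -3.3 0 0.057 0 -0.022 0.0854; 0 0 0 0.059 0.02 -0.018 0.0854; 0 0 0 0 0.04 0 0.0854' >/dev/null; python3 log.py
python3 - <<'E'
from h import *
for n in("scene","top"):
    im=vision.grab_frame(n);
    cv2.imwrite(f"pics/{n}1.png",im)
a=cv2.imread("pics/scene1.png")[140:300,70:270];b=cv2.imread("pics/top1.png")[170:330,290:490]
cv2.imwrite("pics/c1.png",cv2.resize(np.hstack([a,b]),(800,320),interpolation=cv2.INTER_CUBIC))
E
```

```text
t 3.45 q [0.498, 0.76, 0.228, 1.658, -0.228, 0.746, 0.423] p [0.4302, -0.3439, 0.3461] y [0.001, -0.003, -1.0] z [0.917, -0.398, 0.003] F [2.4, 0.1, -1.3] w 0.0854 grasp [0.4304, -0.3445, 0.1911]
```

View pics/c1.png

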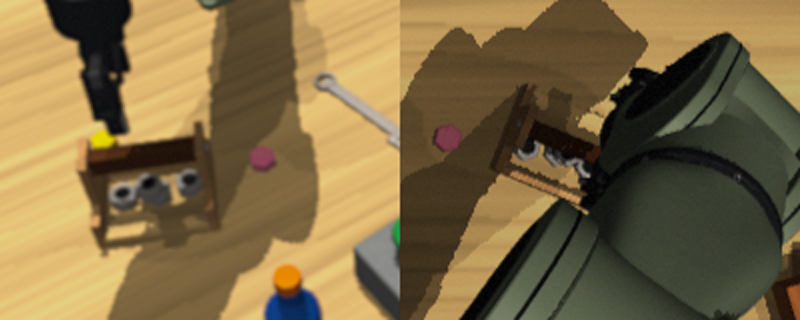

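Run:
```python
from h import *
s=ctrl.read_state();print(s["tool_pos"])
g=np.array(s["tool_pos"])+.16*np.array(s["eef_rot"])[:,1]
print((proj("scene",np.array([g,[.426,-.338,.1],[.426,-.338,.18]]))-[70,140])*2,(proj("top",np.array([g,[.426,-.338,.1]]))-[290,170])*2)
```

```text
[ 0.43231494 -0.34041701  0.34289621]
[[124.31810524 100.63916664]
 [140.41174681 148.29904937]
 [124.56382713  98.57325953]] [[200.32671943 139.26238481]
 [177.44701769 145.25593324]]
```

```bash
python3 -m jog '0 0 0 0 0 0 0.0854' >/dev/null; python3 log.py
python3 - <<'E'
from h import *
s=ctrl.read_state();R=np.array(s["eef_rot"]);p=np.array(s["tool_pos"])
print(R.T@(np.array([.426,-.338,.243])-p))
E
```

```text
t 3.67 q [0.49, 0.76, 0.226, 1.655, -0.228, 0.752, 0.42] p [0.4336, -0.3401, 0.3464] y [0.0, -0.0, -1.0] z [0.92, -0.392, 0.0] F [-0.3, -0.3, 0.0] w 0.0855 grasp [0.4337, -0.3402, 0.1914]
[ 0.00100443  0.10338787 -0.00790511]
```

```bash
python3 -m jog '0 0 0 0.001 0.03 -0.008 0.0854; 0 0 0 0 0.04 0 0.0854; 0 0 0 0 0.033 0 0.0854; 0 0 0 0 0 0 0.0854; 0 0 0 0 0 0 0.0854'; python3 log.py; python3 -m jog '0 0 0 0 0 0 0; 0 0 0 0 0 0 0; 0 0 0 0 0 0 0; 0 0 0 0 0 0 0; 0 0 0 0 0 0 0';python3 log.py
python3 - <<'E'
from h import *
cv2.imwrite("pics/s2.png",vision.grab_frame("scene"))
a=cv2.imread("pics/s2.png")[140:300,70:270]
cv2.imwrite("pics/c2.png",cv2.resize(a,(600,480),interpolation=cv2.INTER_CUBIC))
E
```

```text
clock: 4.3
tool_pos: [0.4259, -0.3383, 0.2443]
eef_rot: [[-0.392, 0.002, 0.92], [-0.92, -0.001, -0.392], [0.001, -1.0, 0.002]]
wrist_force: [-0.2, 0.0, 0.4]
gripper_width: 0.0857
t 4.3 q [0.529, 0.91, 0.161, 1.761, -0.271, 0.49, 0.466] p [0.4259, -0.3383, 0.2443] y [0.002, -0.001, -1.0] z [0.92, -0.392, 0.002] F [-0.2, 0.0, 0.4] w 0.0857 grasp [0.4262, -0.3385, 0.0893]
clock: 4.92
tool_pos: [0.4251, -0.3382, 0.2426]
eef_rot: [[-0.393, -0.0, 0.92], [-0.92, 0.0, -0.393], [-0.0, -1.0, -0.0]]
wrist_force: [-2.3, 2.3, 5.9]
gripper_width: 0.0191
t 4.92 q [0.53, 0.912, 0.16, 1.763, -0.272, 0.488, 0.466] p [0.4251, -0.3382, 0.2426] y [-0.0, 0.0, -1.0] z [0.92, -0.393, -0.0] F [-2.3, 2.3, 5.9] w 0.0191 grasp [0.4251, -0.3382, 0.0876]
```

View pics/c2.png

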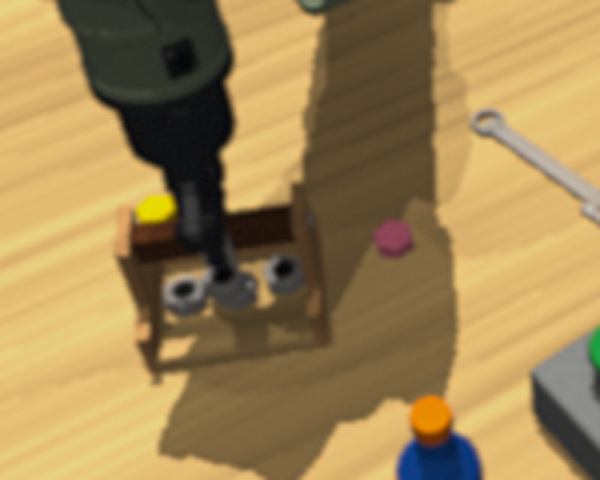

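```bash
python3 -m jog '0 0 0 0 -0.005 0 0; 0 0 0 0 -0.015 0 0; 0 0 0 0 -0.03 0 0; 0 0 0 0 -0.03 0 0; 0 0 0 0 -0.03 0 0' >/dev/null; python3 log.py; python3 -m jog '0 0 0 0 -0.03 0 0; 0 0 0 0 -0.03 0 0; 0 0 0 0 -0.02 0 0; 0 0 0 0 -0.01 0 0; 0 0 0 0 0 0 0' >/dev/null;python3 log.py
python3 - <<'E'
from h import *
cv2.imwrite("pics/s3.png",vision.grab_frame("scene"))
a=cv2.imread("pics/s3.png")[80:280,20:270]
cv2.imwrite("pics/c3.png",cv2.resize(a,(600,480),interpolation=cv2.INTER_CUBIC))
E
```

```text
t 5.6 q [0.491, 0.739, 0.231, 1.675, -0.227, 0.754, 0.428] p [0.4251, -0.3381, 0.3543] y [0.0, -0.0, -1.0] z [0.92, -0.392, 0.0] F [1.0, -0.0, -5.8] w 0.0193 grasp [0.4252, -0.3381, 0.1993]
t 6.22 q [0.47, 0.63, 0.272, 1.546, -0.19, 0.991, 0.393] p [0.4252, -0.3381, 0.4428] y [0.0, -0.0, -1.0] z [0.92, -0.392, 0.0] F [-0.1, 0.1, -7.2] w 0.0192 grasp [0.4252, -0.3382, 0.2878]
```

View pics/c3.png

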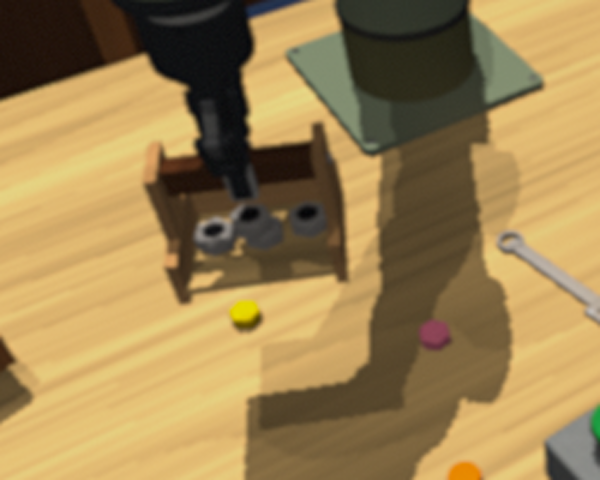

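```bash
cat > kin.py <<'E'
import numpy as np, json, itertools
from scipy.spatial.transform import Rotation as Ro
from scipy.optimize import least_squares
ax=['z','y','z','y','z','y','z']
def fkrot(q,s): 
    R=np.eye(3);out=[R]
    for a,t,g in zip(ax,q,s):
        R=R@Ro.from_euler(a,t*g).as_matrix();out.append(R)
    return out
def data():
    L=[json.loads(l) for l in open("log.jsonl")]
    L=[l for l in L if np.abs(l["dq"]).max()<.3]
    return [(np.array(l["joint_positions"]),np.array(l["tool_pos"]),np.array(l["eef_rot"])) for l in L]
def signs(D):
    best=[]
    for s in itertools.product([1,-1],repeat=7):
        M=[fkrot(q,s)[-1].T@R for q,p,R in D]
        Rm=Ro.from_matrix(M).mean().as_matrix()
        e=max(np.linalg.norm(Ro.from_matrix(Rm.T@m).as_rotvec()) for m in M)
        best.append((e,s,Rm))
    return sorted(best,key=lambda t:t[0])
if __name__=="__main__":
    D=data();print(len(D))
    b=signs(D)
    for e,s,Rm in b[:8]:
        print(round(e,4),s,np.round(Rm,2).tolist())
        # links translation: after joint i frame: rows
        A=[];y=[]
        for q,p,R in D:
            o=fkrot(q,s); A.append(np.hstack(o)); y.append(p)
        A=np.vstack(A);y=np.hstack(y)
        # params: z of 0/1, x,z for others; ridge
        cols=[2]+[6+2-3+0]*0
        use=[3*0+2,3*3+2,3*3+0,3*4+0,3*5+2,3*6+0,3*7+2]
        lam=1e-3
        X=A[:,use];w=np.linalg.solve(X.T@X+lam**2*np.eye(len(use)),X.T@y)
        print("   ",np.round(w,4),"res",np.abs(X@w-y).max().round(4))
E
python3 kin.py
python3 - <<'E'
import json
print(len(open('log.jsonl').readlines()))
E
```

```text
5
0.0 (-1, 1, -1, 1, -1, 1, -1) [[-0.0, -0.0, -1.0], [-1.0, -0.0, 0.0], [-0.0, 1.0, -0.0]]
    [-0.1028  0.2819  0.0386 -0.1144  0.2567 -0.0795 -0.3798] res 0.0345
0.0034 (-1, -1, -1, -1, -1, -1, -1) [[0.0, -0.0, -1.0], [-1.0, -0.0, 0.0], [-0.0, 1.0, -0.0]]
    [-1.1767 -1.2659 -0.0521  0.891   0.1593 -0.4664 -1.9838] res 0.043
0.2297 (-1, 1, 1, 1, 1, 1, 1) [[-0.15, -0.0, -0.99], [-0.99, -0.0, 0.15], [-0.0, 1.0, 0.0]]
    [ 1.6961  1.7204 -0.7101  0.5534  0.6783  0.2018  2.2139] res 0.0528
0.2297 (-1, -1, 1, -1, 1, -1, 1) [[-0.15, -0.0, -0.99], [-0.99, 0.0, 0.15], [-0.0, 1.0, -0.0]]
    [-2.9756 -2.7044 -0.8008  1.5588 -0.2623 -0.185  -4.5775] res 0.0704
0.3053 (-1, -1, -1, 1, -1, 1, -1) [[0.08, 1.0, -0.01], [-0.99, 0.08, 0.08], [0.08, 0.01, 1.0]]
    [ 1.3185 -0.9659  0.294   0.8458 -0.1759 -0.2618 -0.7808] res 0.0385
0.3054 (-1, 1, -1, -1, -1, -1, -1) [[0.08, -1.0, -0.01], [-0.99, -0.08, 0.08], [-0.08, 0.0, -1.0]]
    [ 0.1827  0.7231  0.6196 -0.0817  0.3195 -0.0763  0.102 ] res 0.0338
0.3088 (-1, -1, 1, 1, 1, 1, 1) [[-0.07, 1.0, 0.0], [-1.0, -0.07, 0.07], [0.07, 0.0, 1.0]]
    [ 1.8606 -0.1811 -0.4708  1.5864 -0.1256 -0.2204 -0.2108] res 0.0652
0.3089 (-1, 1, 1, -1, 1, -1, 1) [[-0.07, -1.0, 0.0], [-1.0, 0.07, 0.07], [-0.07, 0.0, -1.0]]
    [-0.3594 -0.0616 -0.1453  0.6589  0.2693 -0.035  -0.4679] res 0.0343
10
```

```bash
cat > k2.py <<'E'
from kin import *
L=[json.loads(l) for l in open("log.jsonl")]
D=[(np.array(l["joint_positions"]),np.array(l["tool_pos"]),np.array(l["eef_rot"])) for l in L]
s=(-1,1,-1,1,-1,1,-1)
A=[];y=[]
for q,p,R in D:
    A.append(np.hstack(fkrot(q,s)));y.append(p)
A=np.vstack(A);y=np.hstack(y)
names=[f"{i}{c}" for i in range(8) for c in "xyz"]
def fit(use,lam):
    X=A[:,use];w=np.linalg.solve(X.T@X+lam**2*np.eye(len(use)),X.T@y);return w,np.abs(X@w-y).max()
use=[n for n in range(24) if names[n] not in("1z","7x","7y","0x","0y")]
for lam in(1e-4,1e-3,1e-2):
    w,e=fit(use,lam);print(lam,{names[u]:round(v,3) for u,v in zip(use,w)},round(e,4))
# nullity
X=A[:,use];print(np.round(np.linalg.svd(X)[1],4))
E
python3 k2.py
```

```text
0.0001 {'0z': np.float64(0.313), '1x': np.float64(-0.0), '1y': np.float64(-0.005), '2x': np.float64(0.0), '2y': np.float64(-0.005), '2z': np.float64(0.26), '3x': np.float64(-0.0), '3y': np.float64(-0.011), '3z': np.float64(0.26), '4x': np.float64(-0.0), '4y': np.float64(-0.011), '4z': np.float64(0.145), '5x': np.float64(0.0), '5y': np.float64(-0.0), '5z': np.float64(0.145), '6x': np.float64(-0.0), '6y': np.float64(-0.0), '6z': np.float64(0.068), '7z': np.float64(0.068)} 0.0
0.001 {'0z': np.float64(0.285), '1x': np.float64(-0.0), '1y': np.float64(-0.005), '2x': np.float64(0.0), '2y': np.float64(-0.005), '2z': np.float64(0.26), '3x': np.float64(0.0), '3y': np.float64(-0.011), '3z': np.float64(0.26), '4x': np.float64(-0.0), '4y': np.float64(-0.011), '4z': np.float64(0.145), '5x': np.float64(0.0), '5y': np.float64(-0.0), '5z': np.float64(0.145), '6x': np.float64(-0.0), '6y': np.float64(-0.0), '6z': np.float64(0.054), '7z': np.float64(0.054)} 0.0001
0.01 {'0z': np.float64(0.078), '1x': np.float64(0.001), '1y': np.float64(-0.005), '2x': np.float64(0.0), '2y': np.float64(-0.005), '2z': np.float64(0.258), '3x': np.float64(0.001), '3y': np.float64(-0.011), '3z': np.float64(0.258), '4x': np.float64(-0.004), '4y': np.float64(-0.011), '4z': np.float64(0.144), '5x': np.float64(0.001), '5y': np.float64(-0.0), '5z': np.float64(0.144), '6x': np.float64(-0.001), '6y': np.float64(-0.0), '6z': np.float64(-0.051), '7z': np.float64(-0.051)} 0.0006
[8.3387e+00 7.7319e+00 7.7133e+00 6.9150e-01 5.9370e-01 4.2100e-01
 3.3540e-01 2.0310e-01 1.1880e-01 9.6600e-02 6.8300e-02 1.0500e-02
 2.9000e-03 0.0000e+00 0.0000e+00 0.0000e+00 0.0000e+00 0.0000e+00
 0.0000e+00]
```

```bash
python3 -m jog '4 0 0 0 0 0 0; 4 0 0 0 0 0 0; 0 0 0 0 0 0 0' >/dev/null; python3 log.py; python3 -m jog '4 0 0 0 0 0 0; 0 0 0 0 0 0 0'>/dev/null; python3 log.py; python3 -m jog '-6 0 0 0 0 0 0; -6 0 0 0 0 0 0; 0 0 0 0 0 0 0'>/dev/null; python3 log.py; sed -i 's/(1e-4,1e-3,1e-2)/(1e-6,1e-5,1e-4)/' k2.py; python3 k2.py
```

```text
t 6.65 q [0.49, 0.601, 0.24, 1.613, -0.237, 0.821, 0.427] p [0.4249, -0.3381, 0.4419] y [0.127, -0.054, -0.99] z [0.911, -0.389, 0.138] F [-0.3, -0.8, -5.2] w 0.0195 grasp [0.4446, -0.3465, 0.2884]
t 6.9 q [0.504, 0.587, 0.218, 1.645, -0.263, 0.736, 0.449] p [0.4251, -0.3382, 0.4421] y [0.189, -0.08, -0.979] z [0.9, -0.384, 0.205] F [-0.3, -0.1, -5.7] w 0.0193 grasp [0.4544, -0.3506, 0.2904]
t 7.28 q [0.468, 0.633, 0.275, 1.544, -0.191, 0.993, 0.394] p [0.4258, -0.3381, 0.4419] y [-0.002, 0.001, -1.0] z [0.92, -0.392, -0.003] F [-0.7, -0.2, -5.9] w 0.019 grasp [0.4254, -0.338, 0.2869]
1e-06 {'0z': np.float64(0.313), '1x': np.float64(0.0), '1y': np.float64(-0.005), '2x': np.float64(0.0), '2y': np.float64(-0.005), '2z': np.float64(0.261), '3x': np.float64(0.0), '3y': np.float64(-0.011), '3z': np.float64(0.26), '4x': np.float64(-0.0), '4y': np.float64(-0.011), '4z': np.float64(0.145), '5x': np.float64(0.0), '5y': np.float64(-0.0), '5z': np.float64(0.145), '6x': np.float64(-0.0), '6y': np.float64(0.0), '6z': np.float64(0.068), '7z': np.float64(0.067)} 0.0
1e-05 {'0z': np.float64(0.313), 
[... 356 characters left out ...]
64(-0.0), '6y': np.float64(-0.0), '6z': np.float64(0.068), '7z': np.float64(0.068)} 0.0
0.0001 {'0z': np.float64(0.313), '1x': np.float64(0.0), '1y': np.float64(-0.005), '2x': np.float64(0.0), '2y': np.float64(-0.005), '2z': np.float64(0.26), '3x': np.float64(0.0), '3y': np.float64(-0.011), '3z': np.float64(0.26), '4x': np.float64(-0.0), '4y': np.float64(-0.011), '4z': np.float64(0.145), '5x': np.float64(0.0), '5y': np.float64(-0.0), '5z': np.float64(0.145), '6x': np.float64(-0.0), '6y': np.float64(-0.0), '6z': np.float64(0.068), '7z': np.float64(0.068)} 0.0
[9.5102 8.8181 8.7985 0.716  0.6229 0.4509 0.3706 0.2425 0.1846 0.1448
 0.1257 0.0935 0.053  0.     0.     0.     0.     0.     0.    ]
```

```bash
cat > ik.py <<'E'
from kin import *
S=(-1,1,-1,1,-1,1,-1)
L=[json.loads(l) for l in open("log.jsonl")]
A=np.vstack([np.hstack(fkrot(np.array(l["joint_positions"]),S)) for l in L]);Y=np.hstack([l["tool_pos"] for l in L])
W=np.linalg.lstsq(A,Y,rcond=1e-6)[0].reshape(8,3)
e,s_,RT=signs([(np.array(l["joint_positions"]),0,np.array(l["eef_rot"])) for l in L])[0]
lo=np.array([-2.71,-.32,-1.57,0,-1.46,0,-2.83]);hi=np.array([2.71,2.16,1.52,2.45,4.6,2.02,2.83])
def fk(q):
    o=fkrot(q,S);p=sum(o[i]@W[i] for i in range(8));return p,o[-1]@RT
def pts(q):
    o=fkrot(q,S);P=np.cumsum([o[i]@W[i] for i in range(8)],axis=0);return P
def ik(p,R,q0,m=.03,w=.02,wide=False):
    def f(q):
        a,b=fk(q);return np.r_[(a-p)*10,Ro.from_matrix(R.T@b).as_rotvec()*3,w*(q-q0)]
    r=least_squares(f,np.clip(q0,lo+m+1e-3,hi-m-1e-3),bounds=(lo+m,hi-m))
    a,b=fk(r.x);return r.x,np.linalg.norm(a-p),np.linalg.norm(Ro.from_matrix(R.T@b).as_rotvec())
def tool(psi,th):
    """psi: azimuth of mouth; th: tip angle mouth down (rad)"""
    mh=np.array([np.cos(psi),np.sin(psi),0]);u=np.array([0,0,1.])
    z=mh*np.cos(th)-u*np.sin(th);y=-u*np.cos(th)-mh*np.sin(th)
    return np.c_[np.cross(y,z),y,z],mh
E
cat > srch.py <<'E'
from ik import *
print(np.round(W,4).tolist())
q0=np.array(L[-1]["joint_positions"]);H=np.array([.545,.266,0])
rng=np.random.default_rng(0)
for d in range(-180,180,15):
    best=None
    th=np.radians(70);R,mh=tool(np.radians(d),th)
    bar=H+.016*mh+[0,0,.255]; p=bar-.155*R[:,1]
    for k in range(12):
        qs=rng.uniform(lo,hi) if k else q0
        q,a,b=ik(p,R,qs,w=.001)
        if a<2e-3 and b<1e-2:
            mar=np.minimum(q-lo,hi-q).min()
            if best is None or mar>best[0]: best=(mar,q)
    print(d,None if best is None else (round(best[0],2),np.round(best[1],2).tolist()))
E
python3 srch.py
```

```text
[[-0.0, -0.0, 0.1565], [0.0, -0.005, 0.1565], [0.0, -0.005, 0.2605], [0.0, -0.0108, 0.2605], [-0.0, -0.0108, 0.145], [0.0, -0.0002, 0.145], [-0.0, -0.0002, 0.0678], [-0.0, 0.0, 0.0678]]
-180 (np.float64(0.08), [-0.5, 0.97, -0.73, 2.37, 2.13, 1.74, 0.27])
-165 None
-150 None
-135 None
-120 (np.float64(0.2), [0.46, 1.15, -1.18, 2.25, 3.23, 0.6, 1.08])
-105 (np.float64(0.18), [-0.43, 1.07, 0.79, 2.04, 4.42, 1.83, -0.35])
-90 (np.float64(0.51), [0.47, 1.15, -1.04, 1.74, -0.67, 0.51, -1.06])
-75 (np.float64(0.8), [0.31, 1.12, -0.77, 1.46, -0.65, 1.0, -1.03])
-60 (np.float64(0.68), [0.24, 1.23, -0.89, 1.14, -0.36, 1.33, -1.21])
-45 (np.float64(0.28), [0.16, 1.41, -1.29, 0.78, 0.05, 1.73, -1.43])
-30 None
-15 None
0 None
15 None
30 None
45 None
60 None
75 None
90 (np.float64(0.07), [-1.0, 1.42, 1.01, 0.61, 0.09, 1.95, 1.21])
105 (np.float64(0.33), [-1.03, 1.2, 0.37, 1.01, 0.65, 1.69, 0.9])
120 (np.float64(0.6), [-1.09, 1.09, 0.3, 1.34, 0.84, 1.42, 0.78])
135 (np.float64(0.82), [-1.12, 1.0, 0.24, 1.63, 1.1, 1.2, 0.6])
150 (np.float64(0.55), [-0.86, 0.92, -0.27, 1.9, 1.54, 1.44, 0.34])
165 (np.float64(0.3), [-0.73, 0.91, -0.45, 2.15, 1.84, 1.52, 0.22])
```

```bash
cat > sim.py <<'E'
from ik import *
import sys
from scipy.spatial.transform import Slerp
def jac(q):
    p,R=fk(q);J=np.zeros((6,7))
    for i in range(7):
        d=np.zeros(7);d[i]=1e-6;a,b=fk(q+d);J[:3,i]=(a-p)/1e-6;J[3:,i]=Ro.from_matrix(b@R.T).as_rotvec()/1e-6
    return J
def go(q,p1,R1,n):
    p0,R0=fk(q);rv=Ro.from_matrix(R1@R0.T).as_rotvec()
    for k in range(1,n+1):
        pt=p0+(p1-p0)*k/n;Rt=Ro.from_rotvec(rv*k/n).as_matrix()@R0
        for _ in range(4):
            p,R=fk(q);e=np.r_[pt-p,Ro.from_matrix(Rt@R.T).as_rotvec()];J=jac(q)
            q=np.clip(q+J.T@np.linalg.solve(J@J.T+1e-5*np.eye(6),e),lo,hi)
    p,R=fk(q);e=np.r_[p1-p,Ro.from_matrix(R1@R.T).as_rotvec()]
    print(np.round(q,2).tolist(),"err",np.linalg.norm(e[:3]).round(4),np.linalg.norm(e[3:]).round(3),"margin",np.minimum(q-lo,hi-q).min().round(2),"wristpt",np.round(pts(q)[5],2).tolist(),"elbow",np.round(pts(q)[3],2).tolist())
    return q
if __name__=="__main__":
    H=np.array([.545,.266,0])
    for psi in (-85,-75,110,120,130):
        print(psi);q=np.array(L[-1]["joint_positions"])
        # arc
        ps=np.radians(psi);dps=(ps-np.radians(-23.3))
        for f in (.25,.5,.75,1):
            R,mh=tool(np.radians(-23.3)+f*dps,0)
            az=np.radians(-38.5)+f*np.radians(26+38.5);r=.544+f*(.607-.544)
            b=np.array([r*np.cos(az),r*np.sin(az),.29])
            if f==1:b=b-.04*mh
            q=go(q,b-.155*R[:,1],R,8)
        for th,o,z in((20,-.04,.29),(45,-.03,.29),(60,0,.27),(70,.011,.255),(75,.015,.255)):
            R,mh=tool(ps,np.radians(th));b=H+o*mh+[0,0,z];q=go(q,b-.155*R[:,1],R,6)
E
python3 sim.py
```

```text
-85
[0.14, 0.67, 0.38, 1.48, -0.27, 1.04, -0.09] err 0.0 0.0 margin 0.97 wristpt [0.52, -0.21, 0.58] elbow [0.31, -0.07, 0.72]
[-0.18, 0.71, 0.48, 1.42, -0.35, 1.09, -0.58] err 0.0 0.0 margin 0.93 wristpt [0.57, -0.06, 0.58] elbow [0.33, 0.04, 0.71]
[-0.49, 0.76, 0.59, 1.36, -0.43, 1.15, -1.07] err 0.0 0.0 margin 0.87 wristpt [0.58, 0.1, 0.58] elbow [0.32, 0.15, 0.7]
[-0.85, 0.84, 0.7, 1.24, -0.53, 1.25, -1.64] err 0.0 0.0 margin 0.77 wristpt [0.54, 0.31, 0.58] elbow [0.27, 0.27, 0.67]
[-0.65, 0.75, 0.5, 1.41, -0.77, 1.11, -1.38] err 0.0 0.0 margin 0.69 wristpt [0.55, 0.21, 0.56] elbow [0.29, 0.2, 0.7]
[-0.33, 0.76, 0.23, 1.58, -1.12, 1.11, -0.96] err 0.0 0.0 margin 0.34 wristpt [0.56, 0.09, 0.5] elbow [0.35, 0.1, 0.69]
[-0.13, 0.87, 0.09, 1.65, -1.28, 1.22, -0.67] err 0.0 0.0 margin 0.18 wristpt [0.57, 0.02, 0.42] elbow [0.4, 0.03, 0.65]
[-0.03, 0.97, 0.01, 1.67, -1.35, 1.31, -0.52] err 0.0 0.0 margin 0.11 wristpt [0.57, -0.02, 0.35] elbow [0.43, -0.01, 0.61]
[0.01, 1.01, -0.02, 1.67, -1.37, 1.36, -0.48] err 0.0 0.0 margin 0.09 wristpt [0.57, -0.03, 0.33] elbow [0.44, -0.02, 0.59]
-
[... 3641 characters left out ...]
, 1.24, 0.31, 1.21, 1.58] err 0.0 0.0 margin 0.81 wristpt [0.57, 0.24, 0.58] elbow [0.36, 0.07, 0.69]
[-0.49, 0.72, -0.25, 1.37, 0.57, 1.13, 1.33] err 0.0 0.0 margin 0.89 wristpt [0.51, 0.31, 0.56] elbow [0.32, 0.14, 0.7]
[-0.79, 0.78, -0.02, 1.49, 0.89, 1.17, 0.97] err 0.0 0.0 margin 0.85 wristpt [0.43, 0.4, 0.5] elbow [0.27, 0.25, 0.68]
[-0.97, 0.91, 0.09, 1.54, 1.01, 1.26, 0.74] err 0.0 0.0 margin 0.76 wristpt [0.38, 0.46, 0.42] elbow [0.25, 0.33, 0.64]
[-1.06, 1.01, 0.16, 1.54, 1.07, 1.33, 0.63] err 0.0 0.0 margin 0.69 wristpt [0.36, 0.48, 0.35] elbow [0.23, 0.37, 0.59]
[-1.09, 1.06, 0.19, 1.53, 1.09, 1.37, 0.59] err 0.0 0.0 margin 0.65 wristpt [0.35, 0.49, 0.33] elbow [0.23, 0.39, 0.57]
```

```bash
cat > plan.py <<'E'
from h import *
from scipy.spatial.transform import Rotation as Ro
from scipy.optimize import least_squares
def twist(p0,R0,p1,R1,n):
    """n identical rows (turn deg, shift) taking p0,R0 to p1,R1; shift in axes before the turn"""
    rv=Ro.from_matrix(R0.T@R1).as_rotvec()/n;dR=Ro.from_rotvec(rv).as_matrix()
    M=sum(R0@np.linalg.matrix_power(dR,k) for k in range(n))
    return np.r_[np.degrees(rv),np.linalg.solve(M,p1-p0)]
E
python3 - <<'E'
from plan import *
from ik import tool
s=ctrl.read_state();p=np.array(s["tool_pos"]);R=np.array(s["eef_rot"])
mh=tool(np.radians(115),0)[1];b1=np.array([.545,.266])-.04*mh[:2];print(b1)
ps0=np.arctan2(R[1,2],R[0,2]);a0=np.arctan2(p[1],p[0]);r0=np.hypot(p[0],p[1]);a1=np.arctan2(b1[1],b1[0]);r1=np.hypot(*b1)
for f in(.25,.5,.75,1):
    R1,_=tool(ps0+f*(np.radians(115)-ps0),0);a=a0+f*(a1-a0);r=r0+f*(r1-r0)
    p1=np.array([r*np.cos(a),r*np.sin(a),.448]);print(np.round(twist(p,R,p1,R1,5),4).tolist(),p1.round(3));p,R=p1,R1
E
```

```text
[0.56190473 0.22974769]
[0.0293, -6.9037, -0.0043, -0.0263, -0.0012, 0.0138] [ 0.514 -0.221  0.448]
[0.0, -6.9037, 0.0, -0.0209, -0.0, 0.0223] [ 0.57  -0.081  0.448]
[0.0, -6.9037, 0.0, -0.0127, -0.0, 0.0287] [0.587 0.073 0.448]
[0.0, -6.9037, 0.0, -0.0026, -0.0, 0.0322] [0.562 0.23  0.448]
```

```bash
python3 -m jog '0 -3.5 0 -0.0131 -0.0012 0.0069 0; 0 -6.9 0 -0.0263 -0.0012 0.0138 0; 0 -6.9 0 -0.0263 -0.0012 0.0138 0; 0 -6.9 0 -0.0263 -0.0012 0.0138 0; 0 -6.9 0 -0.0263 -0.0012 0.0138 0' >/dev/null; python3 log.py
python3 -m jog '0 -3.4 0 -0.0131 -0.0012 0.0069 0; 0 -6.9 0 -0.0209 0 0.0223 0; 0 -6.9 0 -0.0209 0 0.0223 0; 0 -6.9 0 -0.0209 0 0.0223 0; 0 -6.9 0 -0.0209 0 0.0223 0'  >/dev/null; python3 log.py
python3 -m jog '0 -6.9 0 -0.0209 0 0.0223 0; 0 -6.9 0 -0.0127 0 0.0287 0; 0 -6.9 0 -0.0127 0 0.0287 0; 0 -6.9 0 -0.0127 0 0.0287 0; 0 -6.9 0 -0.0127 0 0.0287 0'  >/dev/null; python3 log.py
python3 - <<'E'
from plan import *
from ik import tool
s=ctrl.read_state();p=np.array(s["tool_pos"]);R=np.array(s["eef_rot"])
R1,mh=tool(np.radians(115),0)
print(np.round(twist(p,R,np.r_[.562,.23,.448],R1,9),4).tolist())
cv2.imwrite("pics/s4.png",vision.grab_frame("scene"))
E
```

```text
t 7.9 q [0.308, 0.639, 0.126, 1.474, -0.088, 1.032, 0.601] p [0.5085, -0.2332, 0.4486] y [0.002, 0.0, -1.0] z [0.989, 0.146, 0.002] F [-0.0, 0.3, -5.9] w 0.0193 grasp [0.5088, -0.2332, 0.2936]
t 8.53 q [0.147, 0.66, -0.019, 1.41, 0.013, 1.07, 0.811] p [0.5642, -0.1102, 0.4497] y [0.001, -0.0, -1.0] z [0.774, 0.633, 0.001] F [-0.1, 0.2, -6.1] w 0.0189 grasp [0.5644, -0.1102, 0.2947]
t 9.15 q [-0.042, 0.69, -0.177, 1.344, 0.125, 1.117, 1.054] p [0.5895, 0.0427, 0.4497] y [0.001, 0.0, -1.0] z [0.28, 0.96, 0.0] F [0.3, 0.1, -6.1] w 0.0191 grasp [0.5897, 0.0427, 0.2947]
[0.0002, -4.5844, 0.005, -0.0024, 0.0002, 0.0214]
```

View pics/s4.png

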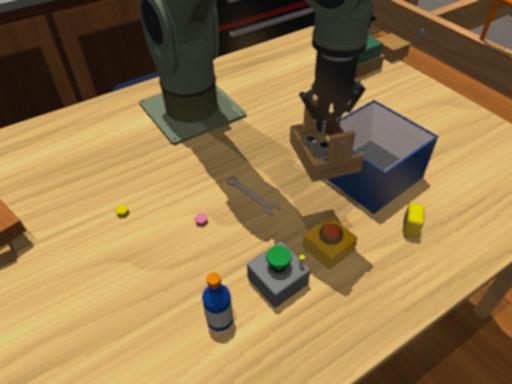

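```bash
python3 -m jog '0 -5 0 -0.0024 0 0.024 0; 0 -4.6 0 -0.0024 0 0.0214 0; 0 -4.6 0 -0.0024 0 0.0214 0; 0 -4.6 0 -0.0024 0 0.0214 0; 0 -4.6 0 -0.0024 0 0.0214 0' >/dev/null; python3 log.py
python3 -m jog '0 -4.6 0 -0.0024 0 0.0194 0; 0 -4.2 0 -0.002 0 0.017 0; 0 -3.5 0 -0.002 0 0.015 0; 0 -3 0 -0.002 0 0.012 0; 0 -2 0 -0.001 0 0.009 0'  >/dev/null; python3 log.py
python3 -m jog '0 -0.6 0 0 0 0.005 0; 0 0 0 0 0 0.003 0;0 0 0 0 0 0 0'  >/dev/null; python3 log.py
python3 - <<'E'
from h import *
for n in("scene","top"): cv2.imwrite(f"pics/{n}5.png",vision.grab_frame(n))
a=cv2.imread("pics/scene5.png")[60:260,260:460];b=cv2.imread("pics/top5.png")[110:310,30:230]
cv2.imwrite("pics/c5.png",cv2.resize(np.hstack([a,b]),(800,400),interpolation=cv2.INTER_CUBIC))
E
```

```text
t 9.82 q [-0.179, 0.731, -0.279, 1.262, 0.201, 1.176, 1.229] p [0.5911, 0.1526, 0.4496] y [-0.0, -0.0, -1.0] z [-0.125, 0.992, -0.0] F [-0.5, -0.1, -5.5] w 0.0195 grasp [0.5911, 0.1526, 0.2946]
t 10.45 q [-0.261, 0.729, -0.356, 1.28, 0.254, 1.177, 1.365] p [0.5648, 0.2194, 0.4497] y [0.0, -0.0, -1.0] z [-0.412, 0.911, -0.0] F [0.5, 0.0, -5.2] w 0.0192 grasp [0.5648, 0.2193, 0.2947]
t 10.82 q [-0.273, 0.728, -0.357, 1.281, 0.255, 1.176, 1.359] p [0.5619, 0.2261, 0.4496] y [-0.0, -0.0, -1.0] z [-0.419, 0.908, -0.0] F [0.3, -0.0, -4.8] w 0.0192 grasp [0.5618, 0.2261, 0.2946]
```

View pics/c5.png

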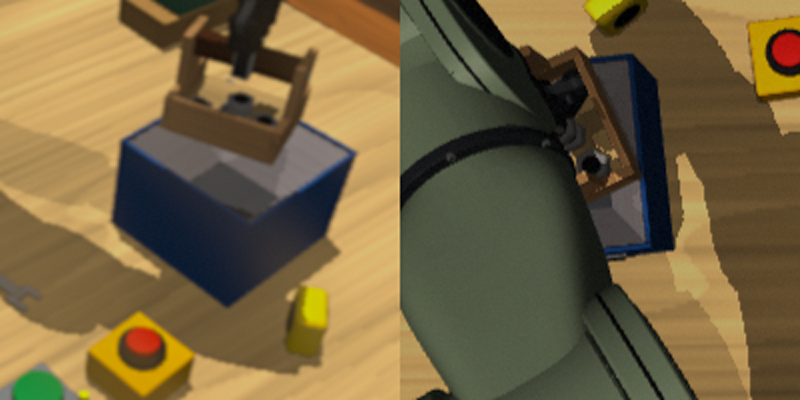

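Run:
```python
from plan import *
from ik import tool
c=np.array([ray("top",(u*.64,v*.64),.145) for u,v in((78,232),(230,216),(243,368),(90,383))]);print(c.round(3),c.mean(0).round(3))
s=ctrl.read_state();p=np.array(s["tool_pos"]);R=np.array(s["eef_rot"]);H=np.r_[.545,.266,0]
for th,o,z,n in((45,-.035,.29,6),(70,.008,.262,4),(75,.008,.255,2)):
    R1,mh=tool(np.radians(114.8),np.radians(th));p1=H+o*mh+[0,0,z]-.155*R1[:,1]
    t=twist(p,R,p1,R1,n);print(np.round(t,4).tolist())
    dR=Ro.from_rotvec(np.radians(t[:3])).as_matrix();a,B=p,R
    for k in range(n):
        a=a+B@t[3:];B=B@dR;b=a+.155*B[:,1];lip=b+.074*B[:,1]+.054*B[:,2];low=b+.09*B[:,1]+.055*B[:,2];print("  bar",b.round(3),"lip rel H along m",np.round((lip-H)@mh,3),"low z",low[2].round(3))
    p,R=p1,R1
```

```text
[[0.638 0.376 0.145]
 [0.658 0.168 0.145]
 [0.448 0.149 0.145]
 [0.431 0.355 0.145]] [0.544 0.262 0.145]
[-7.4972, -0.006, -0.0031, 0.0002, 0.0016, 0.0219]
  bar [0.561 0.227 0.294] lip rel H along m 0.002 low z 0.198
  bar [0.561 0.229 0.294] lip rel H along m -0.007 low z 0.193
  bar [0.561 0.23  0.293] lip rel H along m -0.017 low z 0.189
  bar [0.56  0.232 0.292] lip rel H along m -0.028 low z 0.187
  bar [0.56  0.233 0.291] lip rel H along m -0.038 low z 0.186
  bar [0.56  0.234 0.29 ] lip rel H along m -0.049 low z 0.187
[-6.25, 0.0, 0.0, 0.0, -0.0038, 0.0289]
  bar [0.555 0.245 0.285] lip rel H along m -0.047 low z 0.186
  bar [0.55  0.255 0.278] lip rel H along m -0.045 low z 0.184
  bar [0.546 0.265 0.271] lip rel H along m -0.044 low z 0.182
  bar [0.542 0.273 0.262] lip rel H along m -0.043 low z 0.18
[-2.5, 0.0, -0.0, 0.0, 0.0013, 0.0101]
  bar [0.542 0.273 0.258] lip rel H along m -0.046 low z 0.179
  bar [0.542 0.273 0.255] lip rel H along m -0.05 low z 0.179
```

```bash
python3 -m jog '-7.5 0 0 0 0.002 0.022 0; -7.5 0 0 0 0.002 0.022 0; -7.5 0 0 0 0.002 0.022 0; -7.5 0 0 0 0.002 0.022 0; -7.5 0 0 0 0.002 0.022 0' >/dev/null; python3 log.py
python3 -m jog '-7.5 0 0 0 0.002 0.022 0; -6.3 0 0 0 -0.004 0.029 0; -6.3 0 0 0 -0.004 0.029 0; -6.3 0 0 0 -0.004 0.029 0; -6.3 0 0 0 -0.004 0.029 0'  >/dev/null; python3 log.py
python3 -m jog '0 0 0 0 0 0 0;0 0 0 0 0 0 0'  >/dev/null; python3 log.py
python3 - <<'E'
from h import *
for n in("scene","top"): cv2.imwrite(f"pics/{n}6.png",vision.grab_frame(n))
a=cv2.imread("pics/scene6.png")[60:260,260:460];b=cv2.imread("pics/top6.png")[110:310,30:230]
cv2.imwrite("pics/c6.png",cv2.resize(np.hstack([a,b]),(800,400),interpolation=cv2.INTER_CUBIC))
E
```

```text
t 11.55 q [-0.717, 0.809, -0.04, 1.316, 0.674, 1.319, 0.979] p [0.5188, 0.3194, 0.4121] y [0.257, -0.555, -0.791] z [-0.331, 0.719, -0.611] F [0.4, 0.7, -6.1] w 0.0195 grasp [0.5587, 0.2335, 0.2894]
t 12.18 q [-1.002, 1.094, 0.164, 1.24, 0.882, 1.582, 0.756] p [0.4784, 0.4068, 0.3122] y [0.396, -0.854, -0.337] z [-0.141, 0.306, -0.942] F [0.1, -0.5, -2.9] w 0.0192 grasp [0.5398, 0.2744, 0.2599]
t 12.43 q [-0.999, 1.091, 0.164, 1.242, 0.881, 1.579, 0.758] p [0.4794, 0.4053, 0.3139] y [0.394, -0.854, -0.341] z [-0.142, 0.31, -0.94] F [0.3, -0.4, -3.0] w 0.0196 grasp [0.5405, 0.273, 0.261]
```

View pics/c6.png

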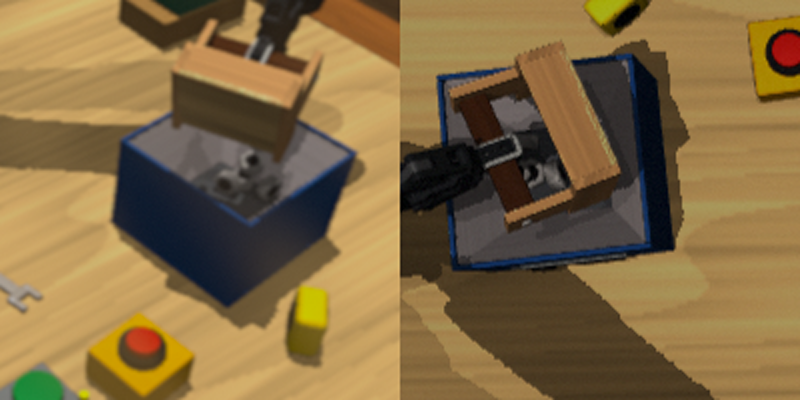

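Run:
```python
from plan import *
from ik import tool
s=ctrl.read_state();p=np.array(s["tool_pos"]);R=np.array(s["eef_rot"]);H=np.r_[.545,.264,0]
R1,mh=tool(np.radians(114.8),0);p1=np.r_[.562,.226,.45]
print(np.round(twist(p,R,p1,R1,10),4).tolist());p,R=p1,R1
ps0=np.radians(114.8);ps1=np.radians(-23.1);b1=np.r_[.425,-.338]
a0=np.arctan2(p[1],p[0]);r0=np.hypot(p[0],p[1]);a1=np.arctan2(b1[1],b1[0]);r1=np.hypot(*b1)
for f in(.25,.5,.75,1):
    R1,_=tool(ps0+f*(ps1-ps0),0);a=a0+f*(a1-a0);r=r0+f*(r1-r0)
    p1=np.array([r*np.cos(a),r*np.sin(a),.45]);print(np.round(twist(p,R,p1,R1,5),4).tolist(),p1.round(3));p,R=p1,R1
```

```text
[7.0071, -0.0142, 0.0046, 0.0, 0.0018, -0.0254]
[0.0, 6.895, 0.0, -0.0013, -0.0, -0.032] [0.586 0.07  0.45 ]
[0.0, 6.895, 0.0, 0.0091, -0.0, -0.0299] [ 0.568 -0.083  0.45 ]
[0.0, 6.895, 0.0, 0.0179, -0.0, -0.0245] [ 0.513 -0.222  0.45 ]
[0.0, 6.895, 0.0, 0.0243, -0.0, -0.0168] [ 0.425 -0.338  0.45 ]
```

```bash
python3 -m jog '7 0 0 0 0.0018 -0.0254 0;7 0 0 0 0.0018 -0.0254 0;7 0 0 0 0.0018 -0.0254 0;7 0 0 0 0.0018 -0.0254 0;7 0 0 0 0.0018 -0.0254 0' >/dev/null; python3 log.py
python3 -m jog '7 0 0 0 0.0018 -0.0254 0;7 0 0 0 0.0018 -0.0254 0;7 0 0 0 0.0018 -0.0254 0;7 0 0 0 0.0018 -0.0254 0;7 0 0 0 0.0018 -0.0254 0' >/dev/null; python3 log.py
python3 -m jog '0 0 0 0 0 0 0' >/dev/null; python3 log.py
python3 - <<'E'
from h import *
for n in("scene",): cv2.imwrite(f"pics/{n}7.png",vision.grab_frame(n))
a=cv2.imread("pics/scene7.png")[60:260,260:460]
cv2.imwrite("pics/c7.png",cv2.resize(a,(500,500),interpolation=cv2.INTER_CUBIC))
E
```

```text
t 13.15 q [-0.725, 0.808, -0.064, 1.296, 0.638, 1.327, 0.977] p [0.5114, 0.3347, 0.4139] y [0.242, -0.519, -0.82] z [-0.342, 0.745, -0.573] F [0.7, -0.6, -3.4] w 0.0194 grasp [0.5489, 0.2543, 0.2868]
t 13.78 q [-0.273, 0.726, -0.352, 1.283, 0.252, 1.173, 1.362] p [0.5616, 0.2254, 0.4505] y [0.003, 0.001, -1.0] z [-0.418, 0.908, -0.001] F [0.6, 0.8, -4.1] w 0.0192 grasp [0.562, 0.2256, 0.2955]
t 13.9 q [-0.272, 0.726, -0.35, 1.283, 0.254, 1.173, 1.36] p [0.5625, 0.2235, 0.4499] y [0.003, -0.003, -1.0] z [-0.414, 0.91, -0.004] F [-0.1, 0.0, -2.9] w 0.0191 grasp [0.5631, 0.2231, 0.2949]
```

View pics/c7.png

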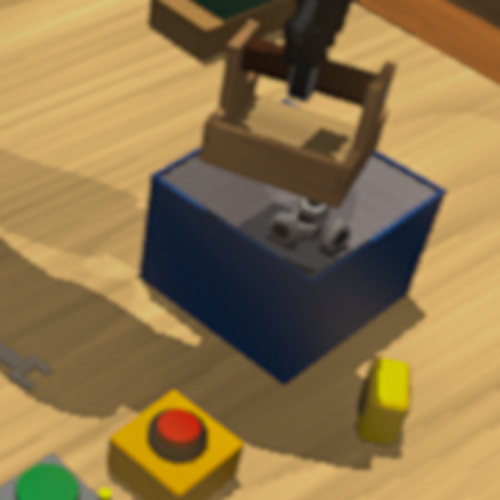

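Tote empty and level; nuts lie in the funnel. Carrying it back to its clear starting spot.

```bash
python3 -m jog '0 6.9 0 -0.0013 0 -0.032 0;0 6.9 0 -0.0013 0 -0.032 0;0 6.9 0 -0.0013 0 -0.032 0;0 6.9 0 -0.0013 0 -0.032 0;0 6.9 0 -0.0013 0 -0.032 0' >/dev/null; python3 log.py
python3 -m jog '0 6.9 0 0.0091 0 -0.03 0;0 6.9 0 0.0091 0 -0.03 0;0 6.9 0 0.0091 0 -0.03 0;0 6.9 0 0.0091 0 -0.03 0;0 6.9 0 0.0091 0 -0.03 0' >/dev/null; python3 log.py
python3 -m jog '0 6.9 0 0.0179 0 -0.0245 0;0 6.9 0 0.0179 0 -0.0245 0;0 6.9 0 0.0179 0 -0.0245 0;0 6.9 0 0.0179 0 -0.0245 0;0 6.9 0 0.0179 0 -0.0245 0' >/dev/null; python3 log.py
python3 -m jog '0 6.9 0 0.0243 0 -0.0168 0;0 6.9 0 0.0243 0 -0.0168 0;0 6.9 0 0.0243 0 -0.0168 0;0 6.9 0 0.0243 0 -0.0168 0;0 6.9 0 0.0243 0 -0.0168 0' >/dev/null; python3 log.py
python3 -m jog '0 0 0 0 0 0 0;0 0 0 0 0 0 0' >/dev/null; python3 log.py
python3 - <<'E'
from h import *
s=ctrl.read_state();R=np.array(s["eef_rot"]);p=np.array(s["tool_pos"])
print(R.T@(np.array([.425,-.338,.243])-p),np.degrees(np.arctan2(R[1,2],R[0,2])))
for n in("scene",): cv2.imwrite(f"pics/{n}8.png",vision.grab_frame(n))
E
```

```text
t 14.57 q [-0.08, 0.687, -0.2, 1.352, 0.146, 1.115, 1.099] p [0.5847, 0.0708, 0.4498] y [0.002, -0.004, -1.0] z [0.172, 0.985, -0.004] F [0.1, -0.0, -3.6] w 0.0189 grasp [0.5851, 0.0702, 0.2948]
t 15.2 q [0.11, 0.655, -0.044, 1.418, 0.035, 1.067, 0.854] p [0.5668, -0.0825, 0.4503] y [0.002, -0.004, -1.0] z [0.699, 0.715, -0.002] F [-0.3, 0.2, -3.5] w 0.0192 grasp [0.5671, -0.0831, 0.2953]
t 15.82 q [0.289, 0.632, 0.117, 1.481, -0.077, 1.03, 0.618] p [0.5111, -0.2211, 0.4507] y [0.002, -0.004, -1.0] z [0.981, 0.193, 0.001] F [0.6, 0.3, -3.6] w 0.0194 grasp [0.5114, -0.2217, 0.2957]
t 16.45 q [0.465, 0.618, 0.28, 1.541, -0.188, 1.005, 0.388] p [0.4231, -0.3369, 0.451] y [0.002, -0.004, -1.0] z [0.918, -0.397, 0.003] F [-0.3, -0.2, -3.4] w 0.0191 grasp [0.4234, -0.3376, 0.296]
t 16.7 q [0.464, 0.619, 0.278, 1.54, -0.188, 1.006, 0.391] p [0.4243, -0.3361, 0.4508] y [0.002, -0.003, -1.0] z [0.92, -0.392, 0.003] F [-0.1, 0.2, -4.6] w 0.0191 grasp [0.4246, -0.3367, 0.2958]
[0.00093063 0.20778501 0.00074995] -23.058420029325365
```

View pics/scene8.png

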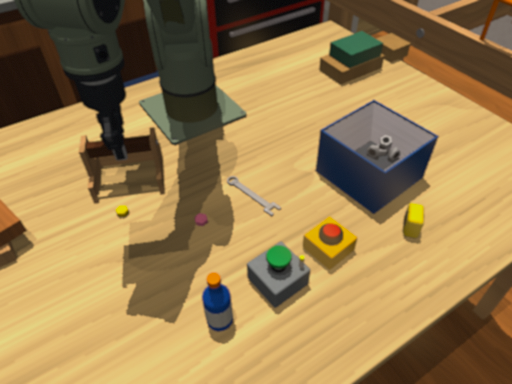

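```bash
python3 -m jog '0 0 0 0.001 0.04 0.001 0;0 0 0 0 0.045 0 0;0 0 0 0 0.045 0 0;0 0 0 0 0.035 0 0;0 0 0 0 0.02 0 0' >/dev/null; python3 log.py
python3 -m jog '0 0 0 0 0.012 0 0;0 0 0 0 0.005 0 0;0 0 0 0 0 0 0;0 0 0 0 0 0 0' >/dev/null; python3 log.py
```

```text
t 17.38 q [0.519, 0.877, 0.179, 1.755, -0.271, 0.532, 0.466] p [0.425, -0.3381, 0.2637] y [0.0, -0.002, -1.0] z [0.92, -0.392, 0.001] F [0.1, -0.2, -2.6] w 0.0194 grasp [0.425, -0.3384, 0.1087]
t 17.88 q [0.526, 0.902, 0.169, 1.762, -0.277, 0.497, 0.471] p [0.4247, -0.339, 0.249] y [0.002, -0.004, -1.0] z [0.919, -0.394, 0.004] F [0.9, 0.5, -3.1] w 0.0194 grasp [0.425, -0.3396, 0.094]
```

```bash
python3 -m jog '0 0 0 0 0.003 0 0;0 0 0 0 0 0 0' >/dev/null; python3 log.py
python3 -m jog '0 0 0 0 0.002 0 0;0 0 0 0 0 0 0' >/dev/null; python3 log.py
python3 -m jog '0 0 0 0 0.001 0 0;0 0 0 0 0 0 0' >/dev/null; python3 log.py
```

```text
t 18.12 q [0.528, 0.908, 0.167, 1.764, -0.278, 0.49, 0.472] p [0.4245, -0.339, 0.2454] y [0.001, -0.003, -1.0] z [0.919, -0.394, 0.003] F [-0.2, 0.2, -3.0] w 0.0195 grasp [0.4247, -0.3395, 0.0904]
t 18.38 q [0.528, 0.911, 0.165, 1.765, -0.279, 0.485, 0.473] p [0.4245, -0.339, 0.2432] y [0.001, -0.003, -1.0] z [0.919, -0.394, 0.002] F [-0.7, -0.4, -3.9] w 0.0193 grasp [0.4246, -0.3395, 0.0882]
t 18.62 q [0.529, 0.912, 0.165, 1.765, -0.279, 0.483, 0.473] p [0.4245, -0.3391, 0.2426] y [0.002, -0.004, -1.0] z [0.919, -0.394, 0.003] F [-2.2, -0.8, 4.3] w 0.019 grasp [0.4247, -0.3397, 0.0876]
```

```bash
python3 -m jog '0 0 0 0 0 0 0.0854;0 0 0 0 0 0 0.0854;0 0 0 0 0 0 0.0854;0 0 0 0 0 0 0.0854;0 0 0 0 0 0 0.0854' >/dev/null; python3 log.py
python3 -m jog '0 0 0 0 -0.02 0 0.0854;0 0 0 0 -0.04 0 0.0854;0 0 0 0 -0.04 0 0.0854;0 0 0 0 -0.04 0 0.0854;0 0 0 0 -0.03 0 0.0854' >/dev/null; python3 log.py
python3 - <<'E'
from h import *
for n in("scene","top"): cv2.imwrite(f"pics/{n}9.png",vision.grab_frame(n))
for l in("tote","tote_bar","jog_top","jog_mark"):
    for n in("scene","top"): print(l,n,[(np.round(d["at"],3).tolist(),round(d["p"],2)) for d in pinpoint(l,n)][:3])
E
```

```text
t 19.25 q [0.529, 0.913, 0.165, 1.765, -0.279, 0.483, 0.473] p [0.4245, -0.339, 0.2424] y [0.001, -0.003, -1.0] z [0.919, -0.394, 0.003] F [-0.6, -0.3, 0.2] w 0.0855 grasp [0.4247, -0.3395, 0.0874]
t 19.88 q [0.472, 0.662, 0.27, 1.598, -0.208, 0.906, 0.41] p [0.4242, -0.3384, 0.4141] y [0.002, -0.004, -1.0] z [0.919, -0.394, 0.004] F [0.2, 0.1, 0.3] w 0.0851 grasp [0.4245, -0.339, 0.2591]
tote scene [([0.426, -0.342, 0.004], 0.62)]
tote top [([0.427, -0.342, 0.003], 0.61)]
tote_bar scene [([0.428, -0.337, 0.089], 0.88), ([0.473, -0.365, 0.019], 0.15)]
tote_bar top [([0.425, -0.343, 0.095], 0.65)]
jog_top scene [([0.69, -0.142, 0.101], 0.74)]
jog_top top [([0.684, -0.146, 0.102], 0.74), ([0.696, -0.297, -0.0], 0.74), ([0.473, -0.357, 0.014], 0.68)]
jog_mark scene [([0.718, -0.106, 0.09], 0.75)]
jog_mark top [([0.712, -0.103, 0.087], 0.68)]
```

View pics/scene9.png

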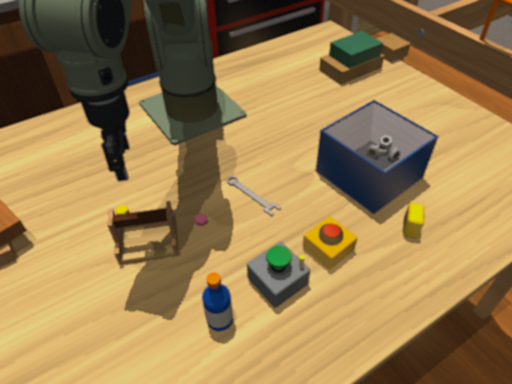

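```bash
python3 -m jog '0 0 0 -0.02 0 0.012 0;0 0 0 -0.04 0 0.0238 0;0 0 0 -0.04 0 0.0238 0;0 0 0 -0.04 0 0.0238 0;0 0 0 -0.04 0 0.0238 0' >/dev/null; python3 log.py
python3 -m jog '0 0 0 -0.04 0 0.0238 0;0 0 0 -0.04 0 0.0238 0;0 0 0 -0.02 0 0.012 0;0 0 0 0 0 0 0;0 0 0 0 0 0 0' >/dev/null; python3 log.py
python3 - <<'E'
from h import *
s=ctrl.read_state();R=np.array(s["eef_rot"]);p=np.array(s["tool_pos"])
t=p+.173*R[:,1];print("tip",t,"to jog, tip 10mm above:",R.T@(np.array([.688,-.145,.110])-t))
for n in("scene","top"): cv2.imwrite(f"pics/{n}10.png",vision.grab_frame(n))
# cap centre in the first pictures
for n in("scene","top"):
    im=cv2.imread(f"pics/{n}0.png").astype(int);m=((im[...,1]>im[...,2]+40)&(im[...,1]>im[...,0]+25)).astype(np.uint8)
    k,l,st,c=cv2.connectedComponentsWithStats(m)
    for i in range(1,k):
        if 60<st[i,4]<3000: print(n,st[i],c[i],ray(n,c[i],.1))
E
```

```text
t 21.0 q [0.166, 0.815, 0.302, 1.246, -0.241, 1.113, 0.079] p [0.5949, -0.2141, 0.4119] y [0.001, -0.003, -1.0] z [0.919, -0.394, 0.002] F [0.2, -1.1, 0.5] w 0.0003 grasp [0.595, -0.2146, 0.2569]
t 21.62 q [0.067, 0.96, 0.316, 0.885, -0.262, 1.327, -0.089] p [0.6875, -0.1475, 0.4119] y [0.001, -0.004, -1.0] z [0.919, -0.395, 0.002] F [-0.6, -1.1, 0.2] w 0.0 grasp [0.6876, -0.1481, 0.2569]
tip [ 0.68757483 -0.14812304  0.23888121] to jog, tip 10mm above: [-0.00343377  0.12886922 -0.00111164]
scene [333  32  47  22 547] [356.25411335  42.7440585 ] [0.10557799 0.60414629 0.1       ]
scene [266 245  25  22 429] [278.29370629 255.97202797] [ 0.69233793 -0.14719013  0.1       ]
top [279 118  23  22 413] [289.99515738 128.44552058] [ 0.68681535 -0.14603544  0.1       ]
```

View pics/scene10.png

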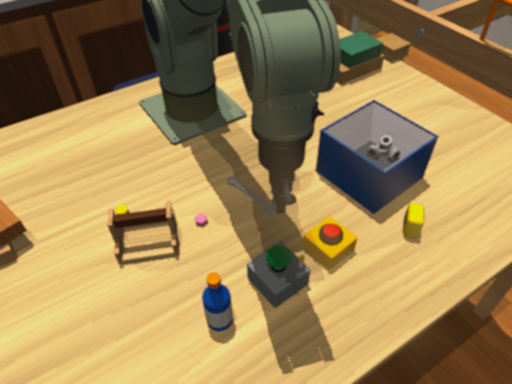

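```bash
python3 -m jog '0 0 0 -0.002 0.02 0 0;0 0 0 0 0.04 0 0;0 0 0 0 0.04 0 0;0 0 0 0 0.025 0 0;0 0 0 0 0 0 0' >/dev/null; python3 log.py
python3 -m jog '0 0 0 0 0.004 0 0;0 0 0 0 0 0 0' >/dev/null; python3 log.py
python3 - <<'E'
from h import *
s=ctrl.read_state();R=np.array(s["eef_rot"]);p=np.array(s["tool_pos"]);print(p+.173*R[:,1])
for n in("scene","top"): cv2.imwrite(f"pics/{n}11.png",vision.grab_frame(n))
a=cv2.imread("pics/scene11.png")[180:320,210:350]
cv2.imwrite("pics/c11.png",cv2.resize(a,(560,560),interpolation=cv2.INTER_CUBIC))
E
```

```text
t 22.35 q [0.062, 1.075, 0.287, 1.055, -0.287, 1.049, -0.058] p [0.6883, -0.1457, 0.286] y [-0.001, -0.003, -1.0] z [0.919, -0.395, 0.0] F [0.9, -0.1, 1.2] w -0.0002 grasp [0.6881, -0.1462, 0.131]
t 22.6 q [0.062, 1.077, 0.286, 1.056, -0.288, 1.041, -0.057] p [0.6889, -0.1455, 0.284] y [0.003, -0.004, -1.0] z [0.919, -0.394, 0.004] F [0.4, 0.6, -0.2] w -0.0001 grasp [0.6893, -0.1461, 0.129]
[ 0.68934464 -0.1461581   0.11103959]
```

View pics/c11.png

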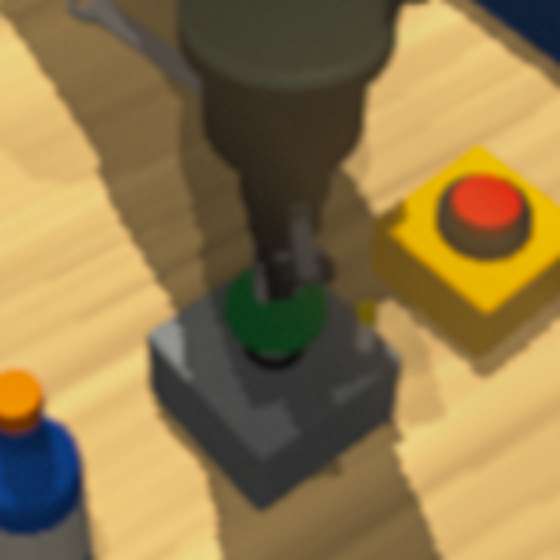

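```bash
python3 -m jog '0 0 0 0 0.004 0 0;0 0 0 0 0 0 0;0 0 0 0 0 0 0' >/dev/null; python3 log.py
python3 -m jog '0 0 0 0 0.004 0 0;0 0 0 0 0 0 0;0 0 0 0 0 0 0' >/dev/null; python3 log.py
python3 -m jog '0 0 0 0 0.003 0 0;0 0 0 0 0 0 0;0 0 0 0 0 0 0' >/dev/null; python3 log.py
python3 -m jog '0 0 0 0 0.003 0 0;0 0 0 0 0 0 0;0 0 0 0 0 0 0' >/dev/null; python3 log.py
```

```text
t 23.07 q [0.062, 1.083, 0.285, 1.059, -0.289, 1.034, -0.056] p [0.6889, -0.1454, 0.2791] y [0.001, -0.003, -1.0] z [0.919, -0.394, 0.003] F [-0.4, -0.4, 0.1] w -0.0001 grasp [0.6891, -0.1459, 0.1241]
t 23.45 q [0.062, 1.087, 0.283, 1.062, -0.29, 1.026, -0.055] p [0.6889, -0.1454, 0.2751] y [0.001, -0.003, -1.0] z [0.919, -0.394, 0.003] F [-0.0, 0.7, -1.3] w 0.0001 grasp [0.6891, -0.1459, 0.1201]
t 23.82 q [0.062, 1.091, 0.283, 1.064, -0.291, 1.02, -0.054] p [0.689, -0.1454, 0.2724] y [0.002, -0.003, -1.0] z [0.919, -0.394, 0.003] F [0.1, -0.5, 3.8] w -0.0001 grasp [0.6893, -0.146, 0.1174]
t 24.2 q [0.063, 1.094, 0.282, 1.066, -0.292, 1.015, -0.054] p [0.689, -0.1455, 0.2693] y [0.002, -0.003, -1.0] z [0.919, -0.394, 0.003] F [0.8, -0.8, 5.3] w -0.0004 grasp [0.6893, -0.146, 0.1143]
```

```bash
python3 -m jog '0 0 0 0 0.003 0 0;0 0 0 0 0 0 0;0 0 0 0 0 0 0' >/dev/null; python3 log.py
python3 -m jog '0 0 0 0 0.003 0 0;0 0 0 0 0 0 0;0 0 0 0 0 0 0' >/dev/null; python3 log.py
python3 -m jog '0 0 0 0 0.002 0 0;0 0 0 0 0 0 0;0 0 0 0 0 0 0' >/dev/null; python3 log.py
python3 - <<'E'
from h import *
for i in range(6):
    cv2.imwrite(f"pics/s12_{i}.png",vision.grab_frame("scene"));s=ctrl.read_state();print(np.round(s["wrist_force"],2),s["tool_pos"][2])
a=cv2.imread("pics/s12_5.png")[180:320,210:350]
cv2.imwrite("pics/c12.png",cv2.resize(a,(560,560),interpolation=cv2.INTER_CUBIC))
for n in ("scene",): print([(np.round(d["at"],3).tolist(),round(d["p"],2)) for d in pinpoint("jog_top",n)][:2])
E
```

```text
t 24.57 q [0.063, 1.098, 0.281, 1.068, -0.292, 1.009, -0.053] p [0.689, -0.1454, 0.2664] y [0.002, -0.003, -1.0] z [0.919, -0.394, 0.003] F [0.7, -1.1, 6.2] w -0.0001 grasp [0.6893, -0.146, 0.1114]
t 24.95 q [0.063, 1.101, 0.28, 1.07, -0.293, 1.004, -0.052] p [0.689, -0.1454, 0.2634] y [0.002, -0.003, -1.0] z [0.919, -0.394, 0.003] F [-0.5, -0.7, 7.7] w -0.0003 grasp [0.6893, -0.146, 0.1084]
t 25.32 q [0.063, 1.103, 0.28, 1.071, -0.294, 1.0, -0.052] p [0.689, -0.1455, 0.2615] y [0.002, -0.003, -1.0] z [0.919, -0.394, 0.003] F [-0.5, 0.1, 8.0] w 0.0003 grasp [0.6893, -0.146, 0.1065]
[-0.91 -0.2   8.45] 0.2615252415280615
[-0.42 -1.01  8.53] 0.2615428152268691
[-0.56  0.96  9.45] 0.26156081139232357
[-0.66  0.16  9.03] 0.26153412126504216
[-0.02  1.18  8.59] 0.2615407479868785
[-0.1   0.67  8.41] 0.26156302043746593
[([0.69, -0.147, 0.087], 0.65)]
```

View pics/c12.png

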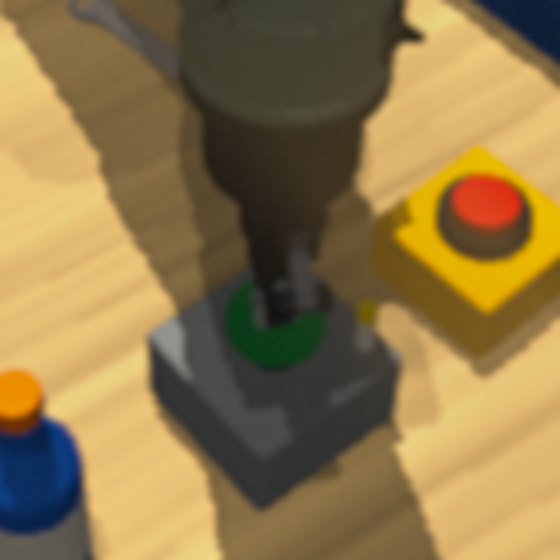

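```bash
python3 -m jog '0 0 0 0 0.001 0 0;0 0 0 0 0 0 0;0 0 0 0 0 0 0' >/dev/null; python3 log.py
python3 - <<'E'
from h import *
F=[]
for i in range(6):
    im=vision.grab_frame("scene");s=ctrl.read_state();F.append(s["wrist_force"][2])
print(np.mean(F),s["tool_pos"][2],s["clock"])
cv2.imwrite("pics/fin.png",im);cv2.imwrite("pics/fint.png",vision.grab_frame("top"))
for l in("nut0","tote","glue","wrench","tape","jog_top"):
    print(l,[(np.round(d["at"],3).tolist(),round(d["p"],2)) for d in pinpoint(l,"scene")][:7])
a=cv2.imread("pics/fin.png")[90:220,300:450]
cv2.imwrite("pics/c13.png",cv2.resize(a,(600,520),interpolation=cv2.INTER_CUBIC))
E
```

```text
t 26.05 q [0.063, 1.104, 0.279, 1.072, -0.294, 0.999, -0.052] p [0.689, -0.1455, 0.2606] y [0.002, -0.003, -1.0] z [0.919, -0.394, 0.003] F [-1.1, 0.2, 9.7] w 0.0002 grasp [0.6893, -0.146, 0.1056]
9.476125423659704 0.2605966335018137 26.35
nut0 [([0.44, -0.205, 0.004], 0.7), ([0.546, 0.266, 0.072], 0.63), ([0.689, -0.146, 0.088], 0.58), ([0.299, -0.353, 0.003], 0.56), ([0.541, 0.3, 0.058], 0.5), ([0.583, 0.312, 0.074], 0.48), ([0.544, 0.312, 0.097], 0.41)]
tote [([0.427, -0.341, 0.008], 0.84)]
glue [([0.695, -0.303, 0.002], 0.91)]
wrench [([0.435, -0.05, -0.003], 0.53)]
tape [([0.748, 0.212, -0.003], 0.92), ([0.698, -0.303, 0.001], 0.6)]
jog_top [([0.69, -0.145, 0.089], 0.64), ([0.718, -0.105, 0.088], 0.37), ([0.697, -0.307, -0.002], 0.37)]
```

View pics/fin.png

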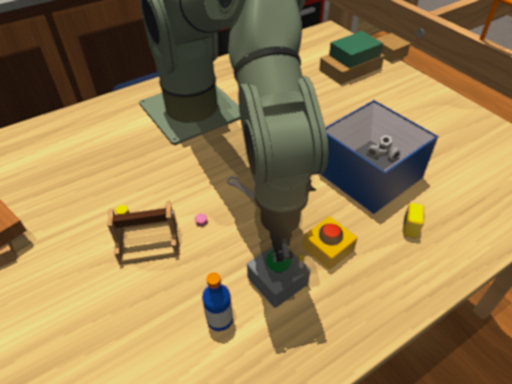

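View pics/c13.png

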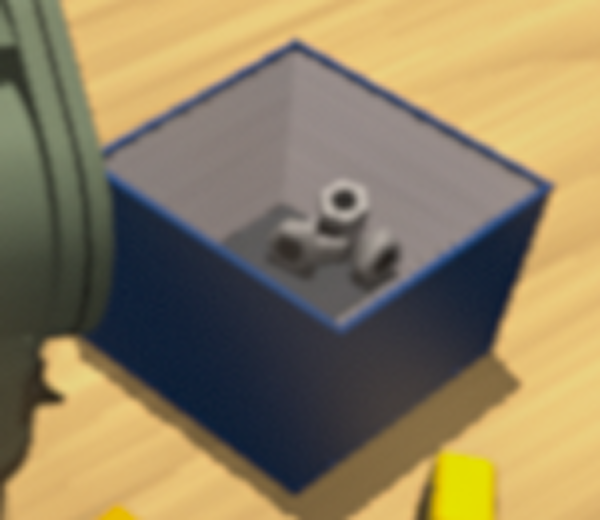

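Four nuts lie in the funnel (around crop pixel 345,240), the tote stands empty at (145,230), and the cap is level with its band. The push is 9.5 N and the cap top about 88 mm up. Handing in.

```bash
python3 -c "
from cell import ctrl
print(ctrl.close_job())"
```

```text
the job is handed in; nothing more can be done
None
```

I tipped all four nuts into the polisher funnel and stood the emptied tote upright on its starting spot with the gripper released. I handed in with the jog plunger held about halfway. It took about 27 s of the 64 s allowed.

**Last checks:**
- **Nuts:** the wrist load fell by about 2.4 N on tipping, which matches four 60 g nuts. The picture shows them in the funnel, and the network also found four there.
- **Jog plunger:** the force averages 9.5 N, against about 9.4 N expected at halfway. The fingertip stood about 87.6 mm above the bench and the network put the cap top at 89 mm, so it is pressed about 11–12 mm.
- **Bystanders:** the glue bottle, wrench and tape measure were found within about 5 mm of where they started, which is within the networks' error. The arm never came near the red stop button.

**Disagreements:**
- **Tote facing:** the tote started at a yaw of about 2.73 rad, mouth facing away from the robot. That is outside the stated -2.02 to -1.12 rad, so I went by the pictures and turned it before tipping.
- **Press depth:** one step before the end, the force alone implied 10.5 mm, the geometry 11.5 mm and the network 13 mm. I pressed 1 mm further and the force and geometry then agreed.

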